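# Set up a specimen record photograph

### The arm

A 6-joint arm with a two-finger parallel gripper is mounted at the origin on the work surface. World frame = base frame: x ahead of the robot, y to its left, z up, the work surface at z = 0. Lengths are in m, angles in rad, forces in N, time in s.
With the tool pointing down it reaches from about 0.275 to 1 m from the base axis. Payload 8.4 kg.
Tool frame: the origin (TCP) lies on the centre line of the jaws, within the pads' length; the fingertips stand 17 mm ahead of it and the grasp point (between the pads) lies 2 mm behind it (bot.tcp_to_tips is the z of the fingertips in the tool frame, in m); z points along the fingers, y is the line along which they close (so a half turn about z gives the same grasp; the last joint's range is limited). The gripper opens to 85 mm and grips with 20 to 120 N. Pads are 22 mm wide; open, the fingers measure 114 mm over their backs; the gripper's body (76 mm by 85 mm) begins 54 mm behind the grasp point. The pads swing forward as they close: fully open they stand 13 mm farther back than shut.
Start: joints at [1.142, 0.353, 1.633, -0, 1.155, -0.002], TCP at [0.259, 0.569, 0.224] pointing down, gripper open.
Joint ranges: [-2.63, 2.63], [-0.92, 2.1], [0.06, 2.66], [-1.3, 4.44], [0, 2.69], [-3.02, 3.02]. Speed limits (rad/s): [2.22, 2.22, 2.79, 3.14, 3.14, 3.14].

### API

Orientations are given as a unit quaternion [x, y, z, w].
In Python, from workcell import bot, hand, kinematics, get_obs, vision, hand_in gives the robot as it stands. The module is installed in compiled form; this text tells all that it offers. Calls block until the motion is done:
- bot.reach(position, orientation): joint-space move of the TCP to a pose.
- bot.servo_line(position, ori=None, velocity=0.15): straight line of the TCP; ori=None keeps the orientation; velocity is the mean speed in m/s.
- bot.goto_joints(angles): joint-space move.
- hand.move_gripper(opening, strength=None): finger opening in m; strength is the grip in N (None keeps the last); returns when the fingers have stopped.
- bot.dwell(seconds).
- kinematics.solve_ik(position, orientation): joint angles nearest the present ones, or None.
- get_obs(): the state.
- vision.read_camera(name): name is "scene" or "top" or "wrist"; returns a dict with "frame" (420x560x3 uint8, red, green, blue), "intrinsics" (3x3 intrinsics, pixels), "view" (4x4, takes a point from world to camera coordinates). Camera axes: x right, y down, z forward; pixel columns grow to the right and rows downward; lengths in m; the calibration is good to about 2 mm. A picture is of the moment at which its call begins. There is no depth.
A pose or a line that the arm cannot do raises bot.IKError and nothing moves.
- hand_in(): hands the job in; it is judged then, once.
The state is a dict: "time_s": time; "joint_pos": joint angles; "joint_vel": joint speeds; "joint_efforts": joint torques, N m; "position": TCP position; "orientation": TCP orientation; "wrist_force": force on the tool from outside, world axes, zero at the start; "ft_torque": the same for the moment, N m; "gripper_width": finger opening in m; "grip_force": force on a finger pad.
Only numpy, scipy, OpenCV 4.12 (cv2) and the standard library are available. Lean on these libraries where they do the work, as an engineer would, in place of code of your own. Each camera call takes 0.05 s, during which the arm holds its last target. There are 200 camera calls.

### The job

Set up the record photograph on the dark photo board, with 'front' meaning the camera's side: stand the flat-sided sea-star jar on the middle of the round white riser with its star facing the camera, and the small vial on the middle of the square blue riser. Lay the black-and-white scale bar flat on the board midway between the two risers and in line with them, its length running from one riser towards the other. Stand the colour chart on the board straight behind the middle of the scale bar and the label holder on the board centred in front of the round riser, both facing the camera squarely; set the two specimens down gently, keep them upright, and leave the dark urchin's jar and the brush where they are.

Things in the scene. Friction and masses are not known exactly. Their poses are not given: they have to be found in the camera images.
- board: Dark slate-grey photo board, fixed flat on the table: 270 mm deep (its x), 420 mm wide (its y), 6 mm thick. Origin: centre of its underside. Its +x axis points to the front, at the record camera, fixed on a low tripod (200 mm tall) 370 mm from the board's centre on the side away from the robot; seen from the robot, +y is left. Board and camera are turned by up to 0.15 rad.
- round_riser: Round white riser fixed on the board, 100 mm in diameter, 20 mm high, top 26 mm above the table. Origin: centre of its underside; axes parallel to the board's. The two risers stand side by side, 220 mm between centres along the board's y; which is left and which right changes.
- square_riser: Square blue riser fixed on the board, 70 x 70 mm, 35 mm high, top 41 mm above the table. Origin: centre of its underside (on the board's top); axes parallel to the board's.
- star_jar: Flat-sided glass museum jar, 44 mm deep (its x), 64 mm wide (its y), 110 mm tall, straight sides, about 0.4 kg, pale lid with a green dot. Origin: centre of its underside. A black plate inside carries a bone-white sea star on its +x side, the jar's front. It starts upright, front away from the robot.
- vial: Small round vial, 36 mm in diameter, 62 mm tall, about 0.07 kg, white cap with a green dot, tiny pale brittle star inside. Origin: centre of its underside. Starts upright; any yaw is right.
- scale_bar: Photographic scale bar with black and white 10 mm fields on white, 14 mm (its x) by 60 mm long (its y) by 10 mm high, about 0.04 kg. Starts flat on the table. Origin: centre of its underside.
- label_holder: Label holder, 0.09 kg: upright white plate 8 mm thick (x), 60 mm wide (y), from 12 to 46 mm above the underside, on a grey foot 12 mm high, 64 mm wide, reaching 22 mm to the front (+x) and 10 mm to the back of the plate's mid-plane. Origin: underside, below the plate's middle. The ruled label is on the +x face, its front. Starts upright, front away from the robot.
- colour_chart: Colour chart, 0.13 kg: upright black panel 10 mm thick (x), 72 mm wide (y), from 10 to 62 mm above the underside, six bright patches also over its top edge, on a black foot 10 mm high, 72 mm wide, reaching 24 mm to the front (+x) and 12 mm to the back of the panel's mid-plane. Origin: underside, below the panel's middle. Patches on the +x face, its front. Starts upright, front away from the robot.
- urchin_jar: Bystander, not part of this photograph: round clear jar with a black cap and a dark purple urchin, 64 mm in diameter, 90 mm tall, standing loose near the sea-star jar. Origin: centre of its underside. Must stay where it is.
- brush: Bystander: dusting brush about 170 mm long lying loose on the table, long axis its x. Origin: on its underside near mid-length. Must stay where it is.
Things that resemble listed ones, but are neither listed nor needed, are in the scene too. Leave any orange or pink look-alike of the label_holder alone.

How it is judged:
By the outcome, as a careful person would: the job done as asked, in the order asked, and still so for the second after the job is handed in, with the robot touching nothing.
It also fails if it takes over 128 s, if anything falls off the work surface, if the arm or the gripper's body presses on something with over 40 N, if the wrist force passes 120 N, or if a joint passes its speed limit or range.

## Working session

There is one attempt and no reset: what is moved stays moved. The work goes in short steps, each a Python script; the robot and the scene stay as the last script left them, time stands still between calls to the robot, and variables do not carry over. Pictures are saved under pics/ and viewed, at most 14 in all, crops included, and the job is handed in when it is done.

```bash
mkdir -p pics; ls
python3 - <<'E'
from workcell import bot, hand, kinematics, get_obs, vision
import cv2,numpy as np
for n in("top","scene"):
    c=vision.read_camera(n); cv2.imwrite(f"pics/{n}0.png",cv2.resize(c["frame"][:,:,::-1],(800,600),interpolation=cv2.INTER_CUBIC))
    print(n,c["intrinsics"].round(1).tolist(),c["view"].round(3).tolist())
o=get_obs();print(o["time_s"],o["orientation"],bot.tcp_to_tips)
E
```

```text
pics
top [[451.3, 0.0, 272.4], [0.0, 451.3, 214.3], [0.0, 0.0, 1.0]] [[0.011, -1.0, -0.008, 0.053], [-0.982, -0.009, -0.191, 0.529], [0.191, 0.01, -0.982, 0.957], [0.0, 0.0, 0.0, 1.0]]
scene [[461.7, 0.0, 274.8], [0.0, 461.7, 211.7], [0.0, 0.0, 1.0]] [[-0.792, 0.61, -0.004, 0.377], [0.431, 0.554, -0.712, -0.211], [-0.433, -0.566, -0.702, 1.213], [0.0, 0.0, 0.0, 1.0]]
0.1 [ 2.11778736e-01  9.77317450e-01 -5.90364192e-04 -1.42629638e-04] 0.017
```

View pics/top0.png

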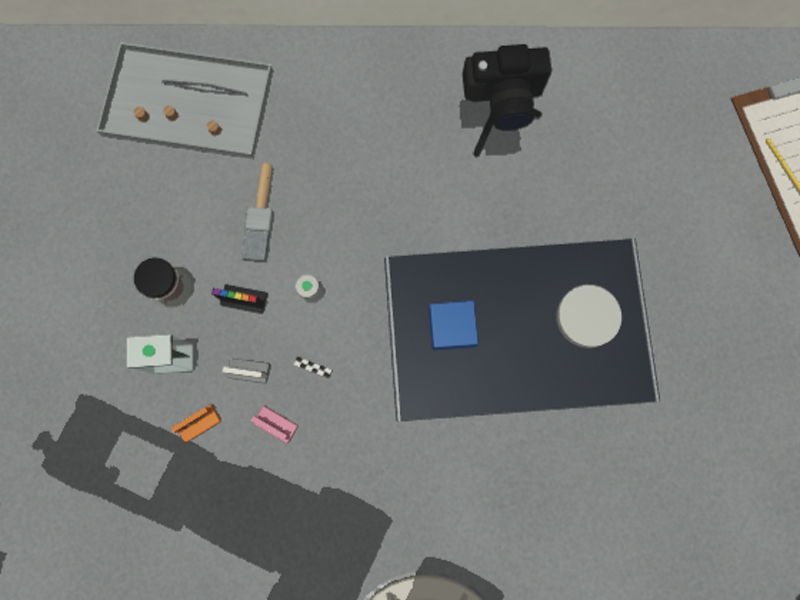

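View pics/scene0.png

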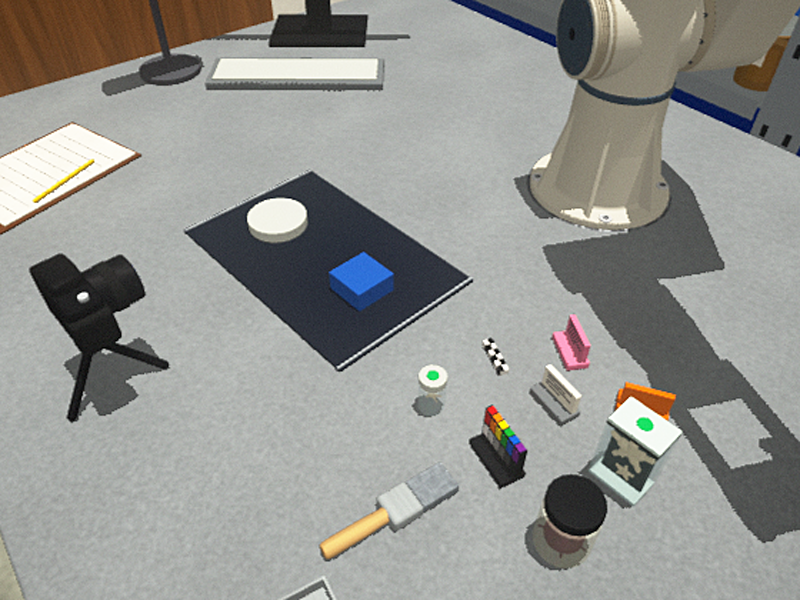

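The top view shows the vial dot at (307,286), star jar dot at (149,351), chart at (240,297), label holder at (246,371), bar at (313,367), blue riser at (454,325) and white riser at (589,316). In the scene view the star jar dot is at (645,424) and the vial dot at (432,376). Next I'll move the wrist camera over the objects and over the board.

```bash
cat > h.py <<'E'
from workcell import bot, hand, kinematics, get_obs, vision, hand_in
import cv2,numpy as np,pickle
def q(close_ang):            # tool down, jaws closing along world angle close_ang
    a=close_ang+np.pi/2; return np.array([np.cos(a/2),np.sin(a/2),0,0])
def qn(pos,close_ang):       # half turn nearest j6=0
    r=np.arctan2(pos[1],pos[0]); d=(close_ang-r+np.pi/2)%np.pi-np.pi/2
    return q(r+d)
def shot(name,cam="wrist",big=True):
    c=vision.read_camera(cam); pickle.dump(c,open(f"pics/{name}.pkl","wb"))
    f=c["frame"][:,:,::-1]
    cv2.imwrite(f"pics/{name}.png",cv2.resize(f,(800,600),interpolation=cv2.INTER_CUBIC) if big else f)
    return c
def load(n): return pickle.load(open(f"pics/{n}.pkl","rb"))
def ray(c,p,s=1/ (800/560)):
    p=np.array(p,float)*s; V=c["view"]; R=V[:3,:3]; 
    d=R.T@np.linalg.solve(c["intrinsics"],[p[0],p[1],1]); return -R.T@V[:3,3],d
def onz(c,p,z,s=0.7):
    o,d=ray(c,p,s); return o+d*(z-o[2])/d[2]
def tri(obs,s=0.7):
    A=np.zeros((3,3));b=np.zeros(3)
    for c,p in obs:
        o,d=ray(c,p,s); d/=np.linalg.norm(d); M=np.eye(3)-np.outer(d,d);A+=M;b+=M@o
    x=np.linalg.solve(A,b)
    return x
def proj(c,X):
    p=c["intrinsics"]@(c["view"]@np.append(X,1))[:3]; return p[:2]/p[2]
E
python3 - <<'E'
from h import *
np.set_printoptions(precision=4,suppress=True)
t=vision.read_camera("top");s=vision.read_camera("scene")
print("star",tri([(t,(149,351)),(s,(645,424))]),"vial",tri([(t,(307,286)),(s,(432,376))]))
for n,p,z in(("chart",(240,297),.03),("label",(246,371),.03),("bar",(313,367),.01),("blue",(454,325),.041),("white",(589,316),.026),("urch",(155,278),.09)): print(n,onz(t,p,z))
w=vision.read_camera("wrist"); o=get_obs()
from scipy.spatial.transform import Rotation as Ro
R=Ro.from_quat(o["orientation"]).as_matrix(); cw=-w["view"][:3,:3].T@w["view"][:3,3]
print("cam in tool",R.T@(cw-o["position"]),(w["view"][:3,:3]@R).tolist())
for n,P in(("wo1",(.40,.34,.42)),("wo2",(.50,.25,.42)),("wb1",(.42,-.1,.42)),("wb2",(.48,-.2,.42))):
    bot.reach(P,qn(P,0)); shot(n)
print(get_obs()["time_s"])
E
```

```text
star [0.447  0.4087 0.1069] vial [0.558  0.1876 0.0572]
chart [0.5449 0.2985 0.03  ]
label [0.4265 0.2825 0.03  ]
bar [0.4358 0.18   0.01  ]
blue [ 0.501  -0.0432  0.041 ]
white [ 0.5201 -0.2597  0.026 ]
urch [0.5608 0.4147 0.09  ]
cam in tool [ 0.0666  0.0004 -0.15  ] [[0.0004186122967938081, 0.9999985173746201, 0.0016703329932540873], [-0.9653299992449892, 0.000840109277426092, -0.2610311988519244], [-0.2610322151026878, -0.001503151677430644, 0.9653289197023058]]
4.2
```

View pics/wo1.png

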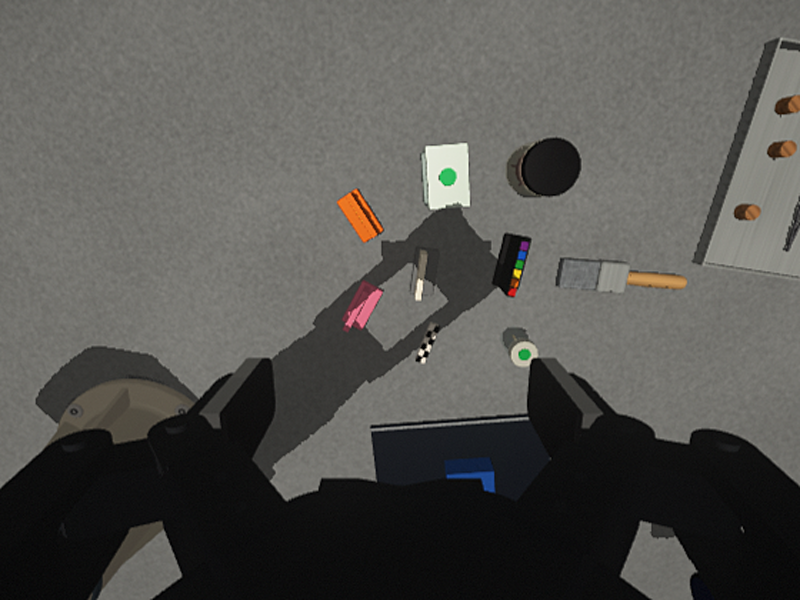

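View pics/wo2.png

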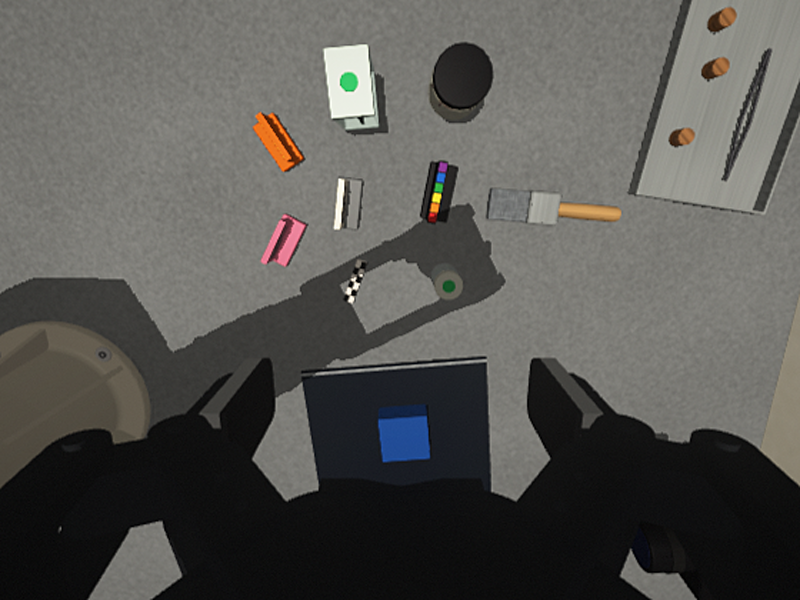

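View pics/wb1.png

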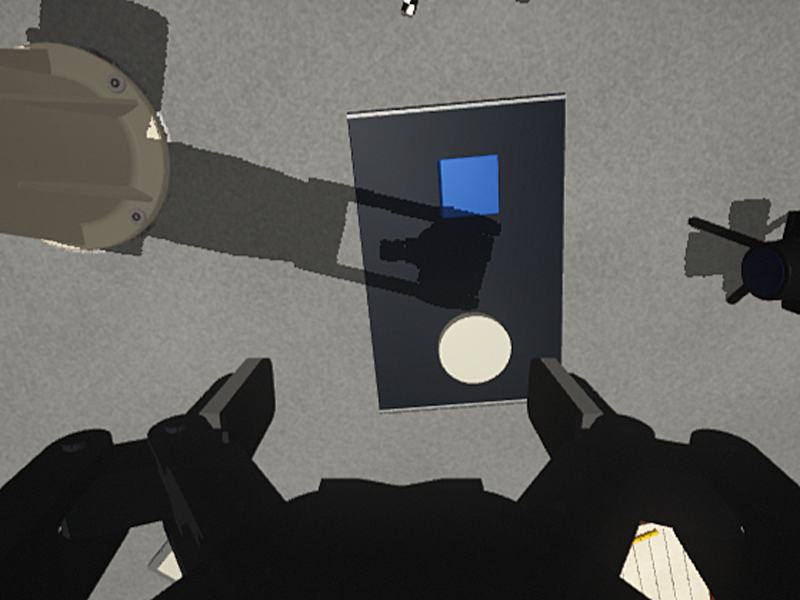

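The wrist views show the star jar dot at wo1 (448,177) and wo2 (348,81), and the vial dot at wo1 (525,354) and wo2 (449,286). The chart sits at (513,266)/(437,192), the label holder at (425,275)/(348,204) and the bar at (428,343)/(355,282). In wb1 the risers are at (470,186) and (475,349). I'll fit the risers and dots numerically and tile close-ups of the rest.

Run:
```python
from h import *
from scipy.optimize import minimize
np.set_printoptions(precision=4,suppress=True)
c0=vision.read_camera("top"); c0["frame"]=cv2.resize(cv2.imread("pics/top0.png"),(560,420),interpolation=cv2.INTER_AREA)[:,:,::-1]
pickle.dump(c0,open("pics/top0.pkl","wb"))
C={n:load(n) for n in("top0","wo1","wo2","wb1","wb2")}
def hsv(c): return cv2.cvtColor(np.ascontiguousarray(c["frame"]),cv2.COLOR_RGB2HSV)
def blobs(m,near):
    n,l,st,ce=cv2.connectedComponentsWithStats(m.astype(np.uint8)); i=1+np.argmin([np.hypot(*(x-near))+(1e3 if s[4]<15 else 0) for x,s in zip(ce[1:],st[1:])]); return (l==i),ce[i]
# green dots
for nm,X0 in(("star",[.447,.409,.108]),("vial",[.558,.188,.06])):
    ob=[]
    for n in("top0","wo1","wo2"):
        h=hsv(C[n]); m=(h[...,0]>50)&(h[...,0]<80)&(h[...,1]>130)
        _,ce=blobs(m,proj(C[n],np.array(X0))); ob.append((C[n],ce))
    X=tri(ob,1); print(nm,X,[ (proj(c,X)-p).round(2) for c,p in ob])
# risers
def hull(c,P):
    z=np.zeros((420*4,560*4),np.uint8); p=np.array([proj(c,x) for x in P]); cv2.fillConvexPoly(z,cv2.convexHull(((p+.5)*4).astype(np.int32)),255)
    return cv2.resize(z,(560,420),interpolation=cv2.INTER_AREA)/255.
def fit(masks,model,x0):
    f=lambda v:sum(np.abs(hull(c,model(v))-m).sum() for c,m in masks)
    r=minimize(f,x0,method="Nelder-Mead",options=dict(initial_simplex=[x0]+[np.array(x0)+d for d in np.diag([.008,.008,.08,.006][:len(x0)])],xatol=1e-4,fatol=.1)); return r.x,r.fun/sum(m.sum() for _,m in masks)
def blue(v):
    c,s=np.cos(v[2]),np.sin(v[2]); return [(v[0]+c*a-s*b,v[1]+s*a+c*b,z) for a in(-.035,.035) for b in(-.035,.035) for z in(.006,v[3])]
th=np.linspace(0,2*np.pi,48)
def white(v): return [(v[0]+.05*np.cos(t),v[1]+.05*np.sin(t),z) for t in th for z in(.006,v[2])]
for names in (("top0",),("wb1","wb2"),("top0","wb1","wb2")):
    mb=[];mw=[]
    for n in names:
        h=hsv(C[n]); mb.append((C[n],blobs((h[...,0]>100)&(h[...,0]<125)&(h[...,1]>140)&(h[...,2]>30),proj(C[n],np.array([.501,-.043,.04])))[0]))
        mw.append((C[n],blobs((h[...,1]<60)&(h[...,2]>120),proj(C[n],np.array([.52,-.26,.026])))[0]))
    print(names,fit(mb,blue,[.501,-.043,.08,.041]),fit(mw,lambda v:white(list(v[:2])+[.026]),[.52,-.26]),[int(m.sum()) for _,m in mb+mw])
cen=dict(wo1=[(448,177),(513,266),(425,275),(428,343)],wo2=[(350,87),(437,192),(348,204),(355,282)],top0=[(160,354),(240,297),(246,371),(313,367)])
rows=[]
for n in("wo1","wo2","top0"):
    im=cv2.imread(f"pics/{n}.png"); rows.append(np.hstack([cv2.resize(im[y-40:y+40,x-40:x+40],(200,200),interpolation=cv2.INTER_CUBIC) for x,y in cen[n]]))
cv2.imwrite("pics/tiles.png",np.clip(np.vstack(rows)*1.5,0,255).astype(np.uint8))
```

```text
star [0.4477 0.4096 0.1092] [array([-0.33,  0.35]), array([0.15, 0.07]), array([0.4 , 0.41])]
vial [0.5583 0.1889 0.0611] [array([-0.09,  0.13]), array([-0.11, -0.04]), array([0.28, 0.15])]
('top0',) (array([ 0.5043, -0.0426,  0.0632,  0.0329]), np.float64(0.4616151545363908)) (array([ 0.5235, -0.2625]), np.float64(0.07299127235724628)) [708, 1503]
('wb1', 'wb2') (array([ 0.5034, -0.0408,  0.0897,  0.0401]), np.float64(0.025510674243587775)) (array([ 0.5227, -0.2612]), np.float64(1.0467012962702982)) [1750, 2080, 1899, 196]
('top0', 'wb1', 'wb2') (array([ 0.5036, -0.0407,  0.0843,  0.0394]), np.float64(0.09958088127273827)) (array([ 0.5231, -0.2621]), np.float64(0.6408603908489465)) [708, 1750, 2080, 1503, 1899, 196]
```

View pics/tiles.png

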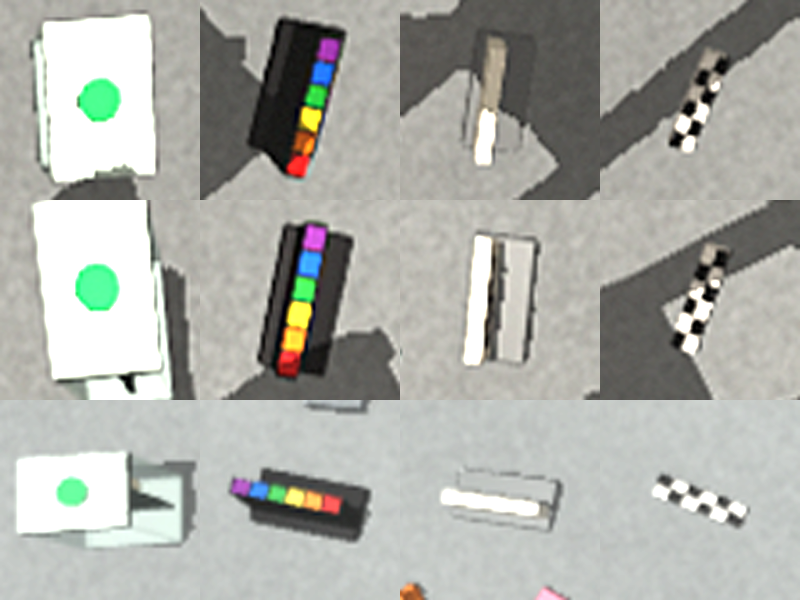

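The tiles give corner and end points for the lid, chart patches, label plate and bar in all three views. I'll triangulate these, then pick and place the star jar.

```bash
cat >> h.py <<'E'
YAW=.0875; MID=np.array([.51305,-.151]); bx=np.array([np.cos(YAW),np.sin(YAW)])
W=np.array([.5227,-.2612]); B=np.array([.5034,-.0408]); HI=.27
def fz(): return get_obs()["wrist_force"][2]
def pick(xy,ang,z,opening,strength,hi=HI):
    P=np.array([*xy,hi]); o=qn(P,ang); bot.reach(P,o); hand.move_gripper(opening)
    bot.servo_line([*xy,z+.03],velocity=.3); bot.servo_line([*xy,z],velocity=.08)
    hand.move_gripper(0,strength); ob=get_obs()
    print("gripped",ob["gripper_width"],ob["grip_force"],ob["position"],ob["wrist_force"])
    bot.servo_line([*xy,z+.03],velocity=.1); bot.servo_line([*xy,hi],velocity=.3)
    print("lifted",get_obs()["gripper_width"],get_obs()["wrist_force"])
def place(xy,ang,z,opening,hi=HI):
    P=np.array([*xy,hi]); bot.reach(P,qn(P,ang)); bot.servo_line([*xy,z+.02],velocity=.25); bot.servo_line([*xy,z+.002],velocity=.04)
    bot.dwell(.1); f0=fz(); zz=z+.002
    while zz>z-.004 and fz()-f0<1.5: zz-=.0005; bot.servo_line([*xy,zz],velocity=.02)
    print("set at",zz-z,fz()-f0)
    w=get_obs()["gripper_width"]; hand.move_gripper(w+.006); hand.move_gripper(opening)
    bot.servo_line([*xy,z+.03],velocity=.1); bot.servo_line([*xy,hi],velocity=.3); print("t",get_obs()["time_s"],get_obs()["position"])
E
python3 - <<'E'
from h import *
np.set_printoptions(precision=4,suppress=True)
C={n:load(n) for n in("top0","wo1","wo2")}
cen=dict(wo1=[(448,177),(513,266),(425,275),(428,343)],wo2=[(350,87),(437,192),(348,204),(355,282)],top0=[(160,354),(240,297),(246,371),(313,367)])
def T(n,p):
    k=p[0]//200; c=cen[n][k]; return (p[0]%200)/2.5+c[0]-40,(p[1]%200)/2.5+c[1]-40
def run(nm,A,Bp):
    E=[]
    for d in(A,Bp):
        ob=[(C[n],T(n,p)) for n,p in d.items()]; X=tri(ob); E.append(X)
    m=(E[0]+E[1])/2; d=E[0]-E[1]; print(nm,m,"len",np.hypot(*d[:2]),"yaw",np.arctan2(-d[0],d[1]),"z",E[0][2],E[1][2]); return m
run("chart",dict(wo1=(329,48),wo2=(315,237),top0=(240,487)),dict(wo1=(299,165),wo2=(289,363),top0=(332,504)))
run("label",dict(wo1=(496,42),wo2=(484,236),top0=(444,495)),dict(wo1=(484,162),wo2=(475,362),top0=(540,509)))
run("bar",dict(wo1=(715,55),wo2=(716,246),top0=(657,484)),dict(wo1=(682,148),wo2=(685,350),top0=(743,516)))
q4=[onz(C["wo1"],T("wo1",p),.11) for p in((42,23),(152,14),(156,173),(55,181))]
q4=np.array(q4)[:,:2]; d=q4[0]+q4[1]-q4[2]-q4[3]; sy=np.arctan2(-d[0],d[1]); print("lid",q4.mean(0),np.hypot(*d)/2,"yaw",sy)
cb=np.array([onz(C["top0"],p,.006)[:2] for p in((387,257),(634,240),(658,402),(400,420))]); print("board",cb.mean(0),cb)
print("riser x in board",(MID-cb.mean(0))@bx)
star=(.4477,.4096)
pick(star,.06,.082,.064,40); place(W,YAW,.082+.026,.064)
E
```

```text
chart [0.5429 0.3009 0.0585] len 0.059082195411266115 yaw -0.18131167596054418 z 0.058089997353242266 0.05885906933560985
label [0.4247 0.2865 0.0363] len 0.06185004705056834 yaw -0.10839615821198006 z 0.034268050309095105 0.03829271470239366
bar [0.4368 0.1808 0.0052] len 0.05990836744566999 yaw -0.31935926066851433 z 0.004414528327980697 0.005982582124921313
lid [0.4489 0.4095] 0.06405913373104291 yaw 0.0873319891179618
board [ 0.5033 -0.1527] [[ 0.62    0.0638]
 [ 0.6528 -0.3465]
 [ 0.3864 -0.3681]
 [ 0.3538  0.0401]]
riser x in board 0.0099020958338974
gripped 0.04333608753315984 41.48237586021423 [0.4481 0.4099 0.0826] [ 0.5113 -0.5479  4.0154]
lifted 0.04297869958469737 [-1.3109 -0.4874 -4.9467]
set at 0.0005000000000000004 1.5355091940039198
t 15.6167 [ 0.5225 -0.2611  0.2698]
```

Run:
```python
from h import *
np.set_printoptions(precision=4,suppress=True)
for n in("wo1","wo2","top0"):
    c=load(n); P={"wo1":((423.4,251.8),(418.6,299.8)),"wo2":((341.6,178.4),(338,228.8)),"top0":((223.6,369),(262,374.6))}[n]
    a,b=[onz(c,p,.046) for p in P]; d=a-b; print("label",n,(a+b)[:2]/2,np.hypot(*d[:2]),np.arctan2(-d[0],d[1]))
v=(.5583,.1889); ang=np.arctan2(v[1],v[0])
pick(v,ang,.040,.062,20); place(B,np.arctan2(B[1],B[0]),.040+.041,.062)
# bar
b=(.4368,.1808); a=-.319; P=np.array([*b,.2]); bot.reach(P,qn(P,a)); hand.move_gripper(.034)
bot.servo_line([*b,.05],velocity=.3); bot.servo_line([*b,.024],velocity=.08); bot.dwell(.1); f0=fz(); z=.024
while z>.013 and abs(fz()-f0)<2: z-=.001; bot.servo_line([*b,z],velocity=.02)
print("touch",z,fz()-f0); z+=.0015; bot.servo_line([*b,z],velocity=.02)
hand.move_gripper(0,30); print("grip",get_obs()["gripper_width"],get_obs()["grip_force"],get_obs()["wrist_force"],z)
bot.servo_line([*b,.1],velocity=.15); print(get_obs()["gripper_width"],get_obs()["time_s"])
open("zbar","w").write(str(z)); shot("s1","scene")
```

```text
label wo1 [0.4248 0.2884] 0.06246288798084908 -0.08262924627830191
label wo2 [0.4255 0.2875] 0.06012605429825464 -0.10989899049294538
label top0 [0.4238 0.2837] 0.06039947487913007 -0.13307798973163404
gripped 0.03496999858835712 19.97976690530777 [0.5586 0.189  0.0404] [-0.0384 -0.738   2.6427]
lifted 0.03486437253113147 [-0.6548 -0.365  -2.3991]
set at 0.0 5.994120864582373
t 25.6167 [ 0.5029 -0.0408  0.2692]
touch 0.01299999999999999 -0.17486638064226423
grip -0.0001390266051390381 0.0 [0.4396 0.7574 0.0529] 0.01449999999999999
-2.146674369557059e-05 32.325
```

View pics/s1.png

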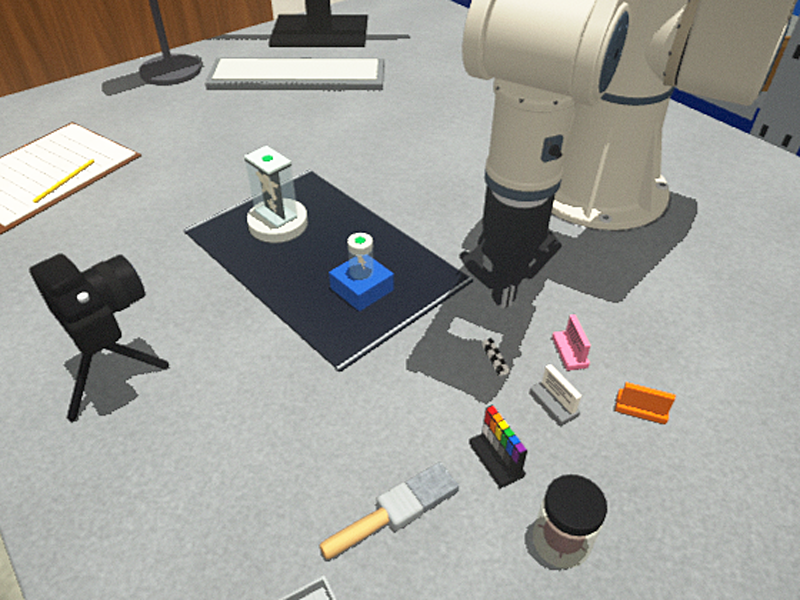

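The scene view shows the jar and vial standing on their risers, star facing the camera. The bar, at about (495,355), was missed. I'll probe the true fingertip height on bare table, with the jaws closed and then open.

Run:
```python
from h import *
np.set_printoptions(precision=4,suppress=True)
b=(.36,.12); print(get_obs()["position"])
P=np.array([*b,.1]); bot.reach(P,qn(P,-.319))
for op in(0,.034):
    bot.servo_line([*b,.03],velocity=.2); hand.move_gripper(op); bot.dwell(.1); f0=fz(); z=.024
    bot.servo_line([*b,z],velocity=.1)
    while z>-.004 and abs(fz()-f0)<3: z-=.001; bot.servo_line([*b,z],velocity=.04)
    print(op,"touch",z,fz()-f0,get_obs()["position"],get_obs()["gripper_width"])
bot.servo_line([*b,.1],velocity=.2); print(get_obs()["time_s"])
```

```text
[0.4361 0.1805 0.0992]
0 touch -0.004000000000000014 -1.6913879330522834 [ 0.3599  0.12   -0.0041] 3.346307725754536e-05
0.034 touch -0.004000000000000014 -0.12283272833862571 [ 0.3599  0.12   -0.0041] 0.03343710355029267
49.675
```

Run:
```python
from h import *
c=load("s1")
for z in(.06,.07,.08,.09,.1,.11,.12,.13): print(z,proj(c,np.array([.4361,.1805,z]))/.7)
c=shot("s2","scene"); p=get_obs(); print(p["position"],p["orientation"],p["gripper_width"],p["time_s"])
for z in(.06,.08,.1): print(z,proj(c,np.array([.36,.12,z]))/.7)
x,y=(proj(c,np.array([.36,.12,.1]))).astype(int); f=c["frame"][y-75:y+75,x-100:x+100,::-1]
cv2.imwrite("pics/s2c.png",np.clip(cv2.resize(f,(800,600),interpolation=cv2.INTER_CUBIC)*1.8,0,255).astype(np.uint8))
```

```text
0.06 [498.81144765 327.66058351]
0.07 [499.63429667 322.47753669]
0.08 [500.47048604 317.21046037]
0.09 [501.32034281 311.85729437]
0.1 [502.18420483 306.4159106 ]
0.11 [503.06242119 300.88411028]
0.12 [503.95535266 295.25962091]
0.13 [504.8633722  289.54009322]
[0.35924544 0.1197727  0.09909103] [ 8.10425655e-01  5.85841086e-01 -6.57286193e-04 -2.18502832e-04] 0.03419325786469343 49.725
0.06 [507.55170771 279.69506057]
0.08 [509.22277428 269.27581949]
0.1 [510.94489099 258.53827642]
```

View pics/s2c.png

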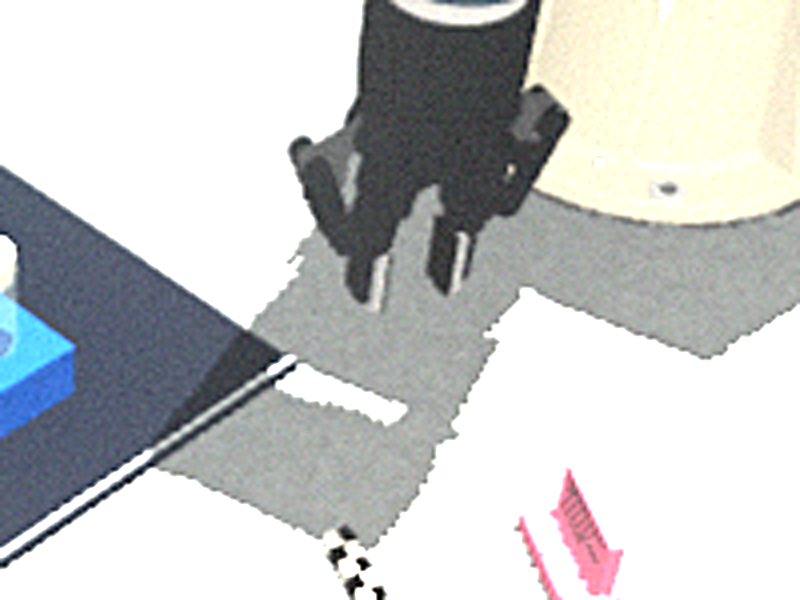

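The crop shows the fingertips at about (370,305) and (450,290), level with the reported TCP instead of 17 mm ahead of it. The stated tip offset doesn't hold, so I'll go lower, guarded by contact force.

Run:
```python
from h import *
np.set_printoptions(precision=4,suppress=True)
b=(.4363,.1808); P=np.array([*b,.1]); bot.reach(P,qn(P,-.319)); hand.move_gripper(.030)
bot.servo_line([*b,.02],velocity=.3); bot.servo_line([*b,-.001],velocity=.1); f0=fz(); z=-.001
while z>-.022 and abs(fz()-f0)<2: z-=.0015; bot.servo_line([*b,z],velocity=.1)
print("touch",z,fz()-f0,get_obs()["position"]); z+=.0025; bot.servo_line([*b,z],velocity=.1)
hand.move_gripper(0,30); g=get_obs(); print("grip",g["gripper_width"],g["grip_force"],g["wrist_force"],z)
bot.servo_line([*b,.1],velocity=.2); print(get_obs()["gripper_width"],get_obs()["time_s"])
open("zbar","w").write(str(z))
```

```text
touch -0.008499999999999999 10.813980609023709 [ 0.4365  0.1809 -0.0079]
grip 0.012981809379532888 29.473207890987396 [-0.862  -0.1399  3.0502] -0.005999999999999998
0.01277517644340722 53.6583
```

Run:
```python
from h import *
np.set_printoptions(precision=4,suppress=True)
place(MID,YAW,0.0,.030,hi=.2)
ch=(.5429,.3009); pick(ch,-.181,.018,.040,30,hi=.2)
place(MID-.075*bx,YAW,.024,.034,hi=.2)
P=np.array([.40,.30,.25]); bot.reach(P,qn(P,0)); shot("wl"); shot("t3","top"); print(get_obs()["time_s"])
c=load("t3"); f=c["frame"][150:300,260:480,::-1]; d=load("wl")["frame"][:,:,::-1]
cv2.imwrite("pics/m3.png",np.vstack([cv2.resize(f,(440,300),interpolation=cv2.INTER_CUBIC),cv2.resize(d,(400,300))[:, :].copy() if 0 else cv2.copyMakeBorder(cv2.resize(d,(400,300)),0,0,0,40,0)]))
```

```text
set at 0.0 1.6873540679741357
t 59.2333 [ 0.5124 -0.1508  0.1991]
gripped 0.009741246417535418 34.336692094802856 [0.543  0.301  0.0183] [-0.4604 -0.957   1.7238]
lifted 0.00942610013645026 [-0.1958  0.0729 -1.4213]
set at 0.0 7.535105460461221
t 69.6333 [ 0.438  -0.1574  0.1996]
71.425
```

View pics/m3.png

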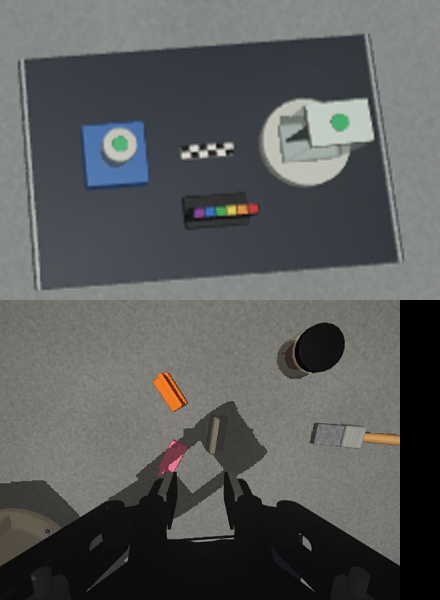

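The top view shows the bar between the risers in line with them, the chart behind it and both specimens upright. In the wrist view the label holder at (215,435) is still free to grasp. Label holder next, then a check of the whole board.

Run:
```python
from h import *
np.set_printoptions(precision=4,suppress=True)
pick((.4247,.2872),-.10,.012,.034,25,hi=.2)
place(W+.085*bx,YAW,.018,.026,hi=.25)
P=np.array([.46,-.25,.42]); bot.reach(P,qn(P,0)); shot("e1")
P=np.array([.34,-.15,.42]); bot.reach(P,q(np.pi/2*1)if 0 else qn(P,0)); shot("e2")
P=np.array([.30,.40,.30]); bot.reach(P,qn(P,0)); shot("e3","top"); shot("e4","scene"); print(get_obs()["time_s"])
f=[load("e1")["frame"][40:300,230:430],load("e3")["frame"][160:300,260:470]]
cv2.imwrite("pics/m4.png",cv2.resize(np.ascontiguousarray(f[0][:,:,::-1]),(461,600),interpolation=cv2.INTER_CUBIC))
cv2.imwrite("pics/m5.png",cv2.resize(np.ascontiguousarray(f[1][:,:,::-1]),(800,533),interpolation=cv2.INTER_CUBIC))
```

```text
gripped 0.00722765932802747 30.828105211257935 [0.425  0.2874 0.0124] [-0.1769 -0.2795  3.5847]
lifted 0.007483485212676984 [ 0.6193  0.9913 -1.8628]
set at 0.0009999999999999974 2.316115759166739
t 80.6917 [ 0.6064 -0.2533  0.248 ]
84.4917
```

View pics/m4.png

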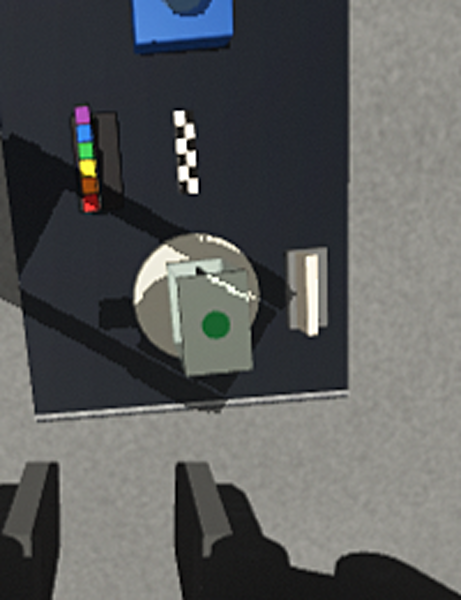

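View pics/m5.png

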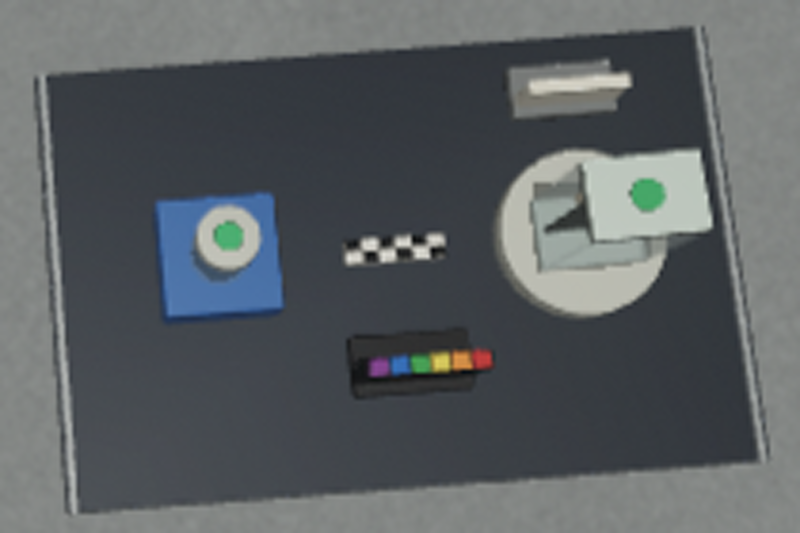

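View pics/e4.png

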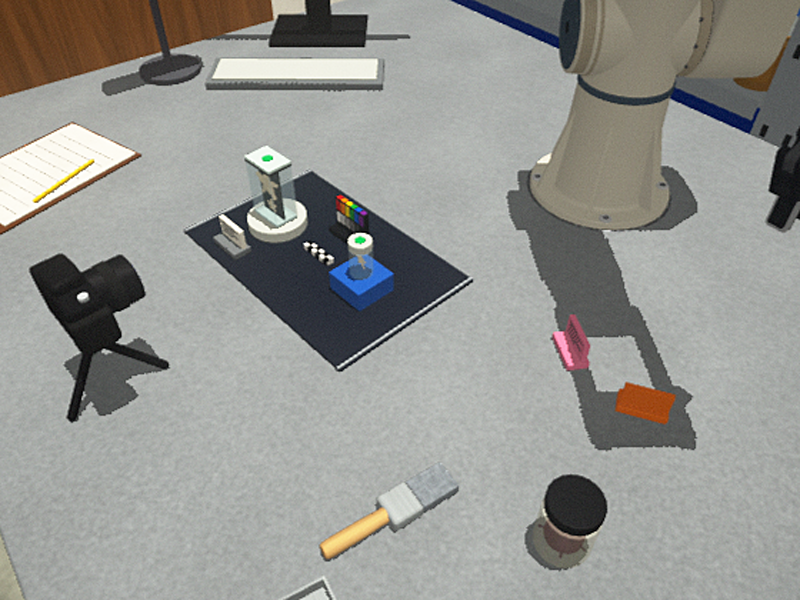

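The label holder stands in front of the round riser, seen at m5 (580,85), and the chart, bar and specimens are in place. The urchin, brush and look-alikes haven't moved. Now a numerical check in board coordinates.

Run:
```python
from h import *
np.set_printoptions(precision=1,suppress=True)
e1,e3=load("e1"),load("e3"); by=np.array([-bx[1],bx[0]])
A=lambda p:(np.array(p)/2.307+(230,40)); T=lambda p:(np.array(p)/3.81+(260,160))
bf=lambda X:np.array([(X[:2]-MID)@bx,(X[:2]-MID)@by])*1e3
def ends(n,z,t,a):
    for c,P in((e3,[T(p) for p in t]),(e1,[A(p) for p in a])):
        X=[onz(c,p,z,1) for p in P]; m=sum(X)/len(X); d=X[0]-X[1]
        print(n,bf(m),"yaw err deg",np.degrees(np.arctan2(-d[0],d[1])-YAW) if len(X)==2 else "")
ends("label -> 85,-110",.052,[(528,87),(632,80)],[(313,254),(311,335)])
ends("chart -> -75,0",.068,[(378,367),(483,359)],[(82,114),(91,205)])
ends("bar -> 0,0",.016,[(344,251),(446,244)],[(180,110),(193,192)])
ends("star -> 0,-110",.136,[(648,194)],[(215,324)])
ends("lid",.136,[(582,203),(706,194.5)],[(214,274),(216,374)])
ends("vial -> 0,110",.103,[(229,236)],[])if 0 else print("vial",bf(onz(e3,T((229,236)),.103,1)))
ends("white W",.026,[(497,233),(667,233)],[(133,297),(259,293)])
ends("blue",.041,[(157,256),(279,250)],[(133,-1),(233,40)])if 0 else print("blue",bf(np.mean([onz(e3,T(p),.041,1) for p in((157,201),(274,194),(281,304),(167,316))],0)))
```

```text
label -> 85,-110 [  82.9 -112.6] yaw err deg -0.5315337204555131
label -> 85,-110 [  84.7 -111.1] yaw err deg -2.1106800607703144
chart -> -75,0 [-76.4  -1.3] yaw err deg -0.06740507149599029
chart -> -75,0 [-74.9  -0.6] yaw err deg 0.3184604791849175
bar -> 0,0 [-1.   0.2] yaw err deg -0.4786373265449098
bar -> 0,0 [0.1 1.8] yaw err deg 5.998437082221567Traceback (most recent call last):
  File "<stdin>", line 13, in <module>
  File "<stdin>", line 8, in ends
IndexError: list index out of range
```

Run:
```python
from h import *
np.set_printoptions(precision=1,suppress=True)
e1,e3=load("e1"),load("e3"); by=np.array([-bx[1],bx[0]])
A=lambda p:(np.array(p)/2.307+(230,40)); T=lambda p:(np.array(p)/3.81+(260,160))
bf=lambda X:np.array([(X[:2]-MID)@bx,(X[:2]-MID)@by])*1e3
print("star",bf(onz(e3,T((648,194)),.136,1)),bf(onz(e1,A((215,324)),.136,1)))
L=[onz(e3,T(p),.136,1) for p in((582,166),(592,241),(699,150),(713,231))]
d=(L[0]+L[1]-L[2]-L[3]); print("lid yaw err",np.degrees(np.arctan2(-d[0],d[1])-YAW),bf(sum(L)/4))
print("vial",bf(onz(e3,T((229,236)),.103,1)))
print("blue",bf(np.mean([onz(e3,T(p),.041,1) for p in((157,201),(274,194),(281,304),(167,316))],0)))
print("white",bf(np.mean([onz(e3,T(p),.026,1) for p in((497,230),(667,230),(578,149),(586,310))],0)))
```

```text
star [  -1.1 -112.8] [  -0.2 -110.8]
lid yaw err 1.8734341782649262 [  -2.6 -111.7]
vial [ -0.9 109.1]
blue [ -0.3 108.5]
white [  -0.3 -110.2]
```

All placements are within about 2 mm, with the arm clear of everything, so I'm handing in.

```bash
python3 -c "
from h import *
print(hand_in())"
```

```text
the job is handed in; nothing more can be done
None
```

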